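# Set one tier of kiln furniture round an unfired house

### The job

Set up the tier on the kiln base for firing: stand the three tall tube props on its three round prop marks and the single house upright in the middle of the base's shelf, then lay the notched upper shelf centrally on the three props, its long side along that of the base. The clay houses are unfired and brittle, so never tip the single house over; leave the short prop and the double house where they stand.

Things in the scene. Friction and masses are not known exactly. Their poses are not given: they have to be found in the camera images.
- kiln_base: Fixed kiln base: dark steel tray 280 x 200 mm, pale firebricks, then a 250 x 170 mm cream kiln shelf, top face 48 mm above the table. Origin: centre of the underside; y along the long side, x along the short side, z up. Three brown ring-shaped prop marks 45 mm across at (x, y) = (45, 80), (-45, 80), (0, -80) mm; the shelf's middle is (0, 0). Wire handles at both ends.
- tall_prop_1: One of three equal tall kiln props. A plain pinkish-beige fired-clay tube, 40 mm outside diameter with an 18 mm bore, standing on end, 125 mm high, 0.16 kg. Origin: centre of the underside; z up the tube. Any of the three may go on any mark.
- tall_prop_2: One of three equal tall kiln props. A plain pinkish-beige fired-clay tube, 40 mm outside diameter with an 18 mm bore, standing on end, 125 mm high, 0.16 kg. Origin: centre of the underside; z up the tube. Any of the three may go on any mark.
- tall_prop_3: One of three equal tall kiln props. A plain pinkish-beige fired-clay tube, 40 mm outside diameter with an 18 mm bore, standing on end, 125 mm high, 0.16 kg. Origin: centre of the underside; z up the tube. Any of the three may go on any mark.
- short_prop: The short kiln prop, not wanted: same tube, 40 mm diameter, but only 75 mm high (lower than the house). Origin: centre of the underside. Leave it.
- single_house: Small unfired clay house with one dark roof and a chimney, 33 (x) x 50 (y) mm in plan; walls straight up to 80 mm, roof to 97 mm, chimney top 101 mm; 0.2 kg. Origin: centre of the underside; x is across its narrow side, z up.
- double_house: Unfired pair of joined clay houses, 35 (x) x 100 (y) mm in plan, 106 mm high. Origin: centre of the underside. Leave it.
- upper_shelf: Loose upper kiln shelf, lying flat on the table: cream plate with beige edges, 140 (x) x 220 (y) x 14 (z) mm, 0.45 kg, H-shaped: a notch 80 mm long and 41 mm deep in the middle of each long side leaves a neck 58 mm wide (x), 80 mm long, to grip across x. Origin: centre of the underside, at neck and centre of mass; same either way round. On the props its underside is 125 mm above the base's shelf.
Mind the look-alikes: they are no part of the job. Leave any orange or red look-alike of the tall_prop_3 alone.

How it is judged:
By the outcome, as a careful person would: the job done as asked, in the order asked, and still so for the second after the job is handed in, with the robot touching nothing.
It also fails if it takes over 134 s, if anything falls off the work surface, if the arm or the gripper's body presses on something with over 40 N, if the wrist force passes 120 N, or if a joint passes its speed limit or range.

### The arm

A 6-joint arm with a two-finger parallel gripper is mounted at the origin on a cart in front of the work surface, level with it; the furniture and walls round the work are solid. World frame = base frame: x ahead of the robot, y to its left, z up, the work surface at z = 0. Lengths are in mm, angles in rad, forces in N, time in s.
With the tool pointing down it reaches from about 350 to 925 mm from the base axis. Payload 6.4 kg.
Tool frame: the origin (TCP) lies between the finger pads; the fingertips stand 25 mm ahead of it and the grasp point (between the pads) lies 6 mm ahead of it; z points along the fingers, y is the line along which they close (so a half turn about z gives the same grasp; the last joint's range is limited). The gripper opens to 85 mm and grips with 20 to 120 N. Pads are 22 mm wide; open, the fingers measure 114 mm over their backs; the gripper's body (76 mm by 85 mm) begins 54 mm behind the grasp point. The pads swing forward as they close: fully open they stand 13 mm farther back than shut.
Start: joints at [1.076, 0.245, 1.558, -0, 1.339, -0.174], TCP at [204.959, 616.852, 256.29] pointing down, gripper open.
Joint ranges: [-3.13, 3.13], [-1.02, 2.26], [0.13, 2.54], [-0.95, 4.09], [0.21, 2.88], [-2.74, 2.74]. Speed limits (rad/s): [2.57, 2.57, 3.14, 3.14, 3.14, 3.14].

### API

Orientations are given as a unit quaternion [x, y, z, w].
In Python, from cell import r, optics gives the robot as it stands.
- The arm moves only by the tool drive_tool, never from a script. Its argument "plan" is a list of rows, each an object of numbers: "hand": the opening, from 0 (shut) to 1 (fully open); "x", "y", "z": the shift along the tool's x, y, z in mm; "spin": the turn about the tool's z in rad. In form: [{"hand": .., "x": .., "y": .., "z": .., "spin": ..}, ...]. A call has 1 to 20 rows; each row shifts and turns the commanded pose from where the row before left it, along the tool's axes as they then stand; what a row does not reach is not made up. A row lasts 1/10 s, in which the tool goes at most 50 mm and 8.59 degrees, less where a joint would pass 70% of its speed; a pose out of reach is approached as far as the arm can. A call with a gripper value outside its range is refused whole. The fingers move at their own pace and stop on an object; "force" is the grip in N (left out, the last holds). Time passes only in rows, so rows that do not move let the fingers close. It gives the time, the measured TCP pose, the force, the opening and the grip force at its end, in the units of the state.
- r.observe(): the state, without advancing time (a new reading comes with each control period).
- optics.get_image(name): name is "scene" or "side" or "wrist"; returns the picture (384x512x3 uint8, red, green, blue); there is no depth.
- optics.camera_model(name): a dict with "fx", "fy", "cx", "cy" (pixels), "T" (4x4, takes a point from camera to world coordinates). Camera axes: x right, y down, z forward; pixel columns grow to the right and rows downward; lengths in mm; the calibration is good to about 2 mm. A picture is of the moment at which its call begins: read the wrist's pose just before it. camera_model takes no time and is no camera call; for the wrist camera it gives the pose at the moment of the call.
- r.job_done(): hands the job in; it is judged then, once.
The state is a dict: "t": time; "joints": joint angles; "qd": joint speeds; "tau": joint torques, N m; "tool_pos": TCP position; "ee_rot": TCP orientation; "force": force on the tool from outside, world axes, zero at the start; "ft_torque": the same for the moment, N m; "width": finger opening in mm; "grasp_force": force on a finger pad.
Only numpy, scipy, OpenCV 4.12 (cv2) and the standard library are available. Lean on these libraries where they do the work, as an engineer would, in place of code of your own. Each camera call takes 0.05 s, during which the arm holds its last target. There are 200 camera calls.

## Working session

There is one attempt and no reset: what is moved stays moved. The work goes in short steps, Python scripts to look and compute and a tool call to move; the robot and the scene stay as the last step left them, time stands still between calls to the robot, and variables do not carry over. Pictures are saved under pics/ and viewed, at most 18 in all, crops included, and the job is handed in when it is done.

Besides the shell and the picture viewer there is one more tool, called after "Call:" as name(argument=value, ...) on one line, values as JSON. drive_tool: Moves the arm, as the interface text tells. Its arguments: {"type":"object","properties":{"plan":{"type":"array","items":{"type":"object","properties":{"hand":{"type":"number"},"x":{"type":"number"},"y":{"type":"number"},"z":{"type":"number"},"spin":{"type":"number"}}}},"force":{"type":"number"}},"required":["plan"]}

```bash
mkdir -p pics; cat > h.py <<'E'
import numpy as np, cv2
from cell import r, optics
def snap(cam,name):
    im=optics.get_image(cam); cv2.imwrite(f'pics/{name}.png',im[:,:,::-1]); return im
def ray(cam,u,v,z,m=None):
    m=m or optics.camera_model(cam); T=np.array(m['T'])
    d=T[:3,:3]@[(u-m['cx'])/m['fx'],(v-m['cy'])/m['fy'],1]; o=T[:3,3]
    return o+d*(z-o[2])/d[2]
def proj(cam,p,m=None):
    m=m or optics.camera_model(cam); T=np.array(m['T'])
    q=T[:3,:3].T@(np.array(p,float)-T[:3,3]); return m['fx']*q[0]/q[2]+m['cx'],m['fy']*q[1]/q[2]+m['cy']
E
python3 - <<'E'
from h import *
a=[snap(c,c+'0') for c in('scene','side','wrist')]
for c in('scene','side','wrist'):
    m=optics.camera_model(c);print(c,m['fx'],m['cx'],m['cy'],np.round(np.array(m['T']),2).tolist())
cv2.imwrite('pics/s2.png',cv2.resize(a[0],(800,600),interpolation=2)[:,:,::-1]);cv2.imwrite('pics/d2.png',cv2.resize(a[1],(800,600),interpolation=2)[:,:,::-1])
print(r.observe())
E
```

```text
scene 445.2317602234432 253.9929346055843 194.47801179764363 [[-0.74, 0.55, -0.38, 954.7], [0.67, 0.61, -0.41, 438.26], [0.01, -0.56, -0.83, 975.55], [0.0, 0.0, 0.0, 1.0]]
side 418.32181166985333 257.3730926720706 191.93870584654047 [[-0.88, -0.2, 0.42, -36.7], [-0.47, 0.4, -0.79, 1009.24], [-0.01, -0.89, -0.45, 617.67], [0.0, 0.0, 0.0, 1.0]]
wrist 273.41061600169166 257.21544026294356 194.79037614497423 [[0.32, 0.9, 0.3, 126.48], [0.95, -0.3, -0.1, 642.37], [-0.0, 0.32, -0.95, 374.05], [0.0, 0.0, 0.0, 1.0]]
{'t': 0.15, 'joints': array([ 1.07587901e+00,  2.45694260e-01,  1.55877141e+00, -4.97507441e-06,
        1.33870652e+00, -1.74102577e-01]), 'qd': array([ 0.00080446, -0.00286447, -0.00350462, -0.00236621, -0.00086797,
       -0.00102937]), 'tau': array([ 8.55274775e-04, -4.29986215e+01, -3.26552975e+01, -1.23391137e-04,
        3.53103933e-03,  4.49613339e-06]), 'tool_pos': array([204.77140697, 616.47306152, 255.38734226]), 'ee_rot': array([ 1.59719745e-01,  9.87162084e-01, -7.46785793e-04, -2.56999238e-04]), 'force': array([ 0.85689109,  0.03310531, -0.14994279]), 'ft_torque': array([ 0.00045704, -0.0136968 ,  0.04736539]), 'grasp_force': 0.0, 'width': 85.25408532271179}
```

View pics/s2.png

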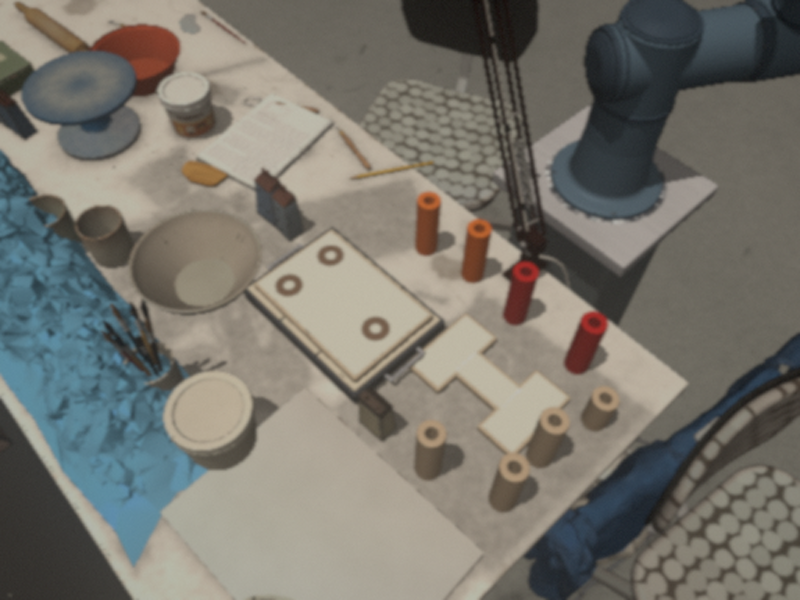

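View pics/d2.png

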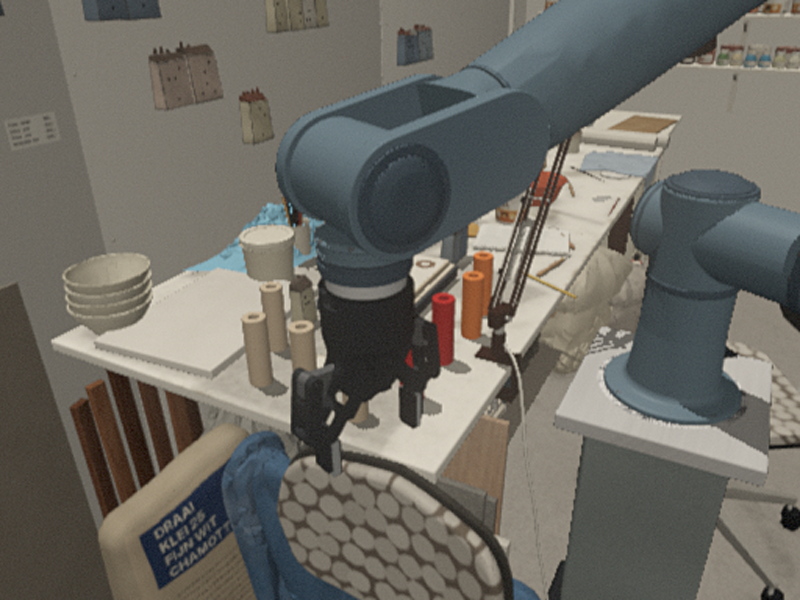

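The scene view (800 px scaled) shows three tall beige props at about (430,450), (548,437) and (510,480). Look-alikes for them are the short prop (600,408), orange tubes (427,222) and (476,250), and red tubes (520,293) and (585,342). The single house is at (377,412) and the double house at (278,205). The upper shelf is at (490,380) and the base at (345,305), with marks at (330,255), (288,285) and (375,328). I choose the three taller beige tubes and the small one-roof house.

```bash
python3 - <<'E'
from h import *
im=cv2.imread('pics/scene0.png'); s=1/1.5625
m=optics.camera_model('scene'); g=cv2.cvtColor(im,cv2.COLOR_BGR2GRAY)
def blob(u,v,R,inv=True):
    u0,v0=int(u*s),int(v*s); w=g[v0-R:v0+R+1,u0-R:u0+R+1]
    w=cv2.resize(w,None,fx=4,fy=4,interpolation=cv2.INTER_CUBIC)
    t,b=cv2.threshold(w,0,255,cv2.THRESH_BINARY_INV+cv2.THRESH_OTSU)
    n,l,st,c=cv2.connectedComponentsWithStats(b)
    k=min(range(1,n),key=lambda i:np.hypot(*(c[i]-2*(2*R+1)))+(1000 if st[i,4]<30 else 0))
    return u0-R+(c[k][0]-1.5)/4, v0-R+(c[k][1]-1.5)/4, st[k,4]/16
for n,u,v,z,R in [('m1',330,255,48,11),('m2',288,285,48,11),('m3',375,328,48,11),('pA',431,431,125,6),('pB',553,421,125,6),('pC',514,465,125,6),('short',603,396,75,6)]:
    a=blob(u,v,R); print(n,np.round(a,1),np.round(ray('scene',a[0],a[1],z,m),1))
# upper shelf: bright mask
hs=cv2.cvtColor(im,cv2.COLOR_BGR2HSV)
c=im[190:320,215:405]; cv2.imwrite('pics/c1.png',cv2.resize(c,None,fx=4.2,fy=4.2,interpolation=cv2.INTER_CUBIC))
cv2.imwrite('pics/c1.png',cv2.resize(c,(798,546),interpolation=cv2.INTER_CUBIC))
# lamp: base pts
print('lamp base scene',ray('scene',528*s,262*s,0,m),ray('side',495*s,335*s,0))
def tri(a,b):
    L=[]
    for cam,p in(('scene',a),('side',b)):
        o=np.array(optics.camera_model(cam)['T'])[:3,3]; d=ray(cam,p[0]*s,p[1]*s,0)-o; L.append((o,d/np.linalg.norm(d)))
    A=sum(np.eye(3)-np.outer(d,d) for o,d in L); y=sum((np.eye(3)-np.outer(d,d))@o for o,d in L)
    return np.linalg.solve(A,y)
print('lamp',tri((533,240),(497,310)))
for p in [(585,342),(520,293),(476,250),(427,222)]: print(ray('scene',p[0]*s,(p[1]-25)*s,125,m))
E
```

```text
m1 [211.  163.1 151.4] [ 541.  -176.6   48. ]
m2 [184.5 182.2 162.4] [ 631.1 -173.8   48. ]
m3 [240.  209.9 183.1] [581.  -15.1  48. ]
pA [275.6 276.9  55.6] [665.1 193.9 125. ]
pB [354.5 268.7  53.1] [530.5 290.8 125. ]
pC [328.8 298.6  60.2] [618.7 298.8 125. ]
short [387.2 254.4  46. ] [424.3 308.7  75. ]
lamp base scene [268.89349038  39.29018077   0.        ] [317.95450101 -29.48431805   0.        ]
lamp [291.96337673  50.59457508  94.53531636]
[371.14569947 214.33860072 125.        ]
[374.66634964  89.94950354 125.        ]
[362.47608812 -15.71355395 125.        ]
[ 378.97236856 -112.33656343  125.        ]
```

View pics/c1.png

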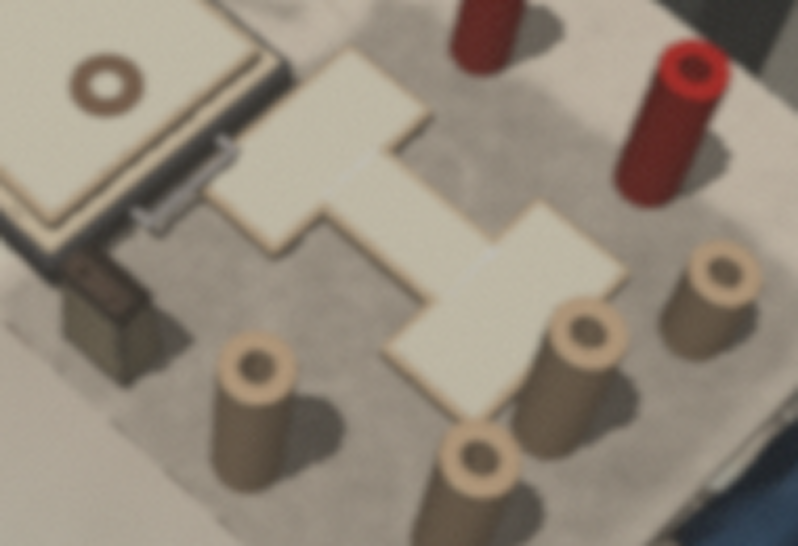

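The crop shows the chosen prop tops at (257,367), (587,333) and (480,460), with the short prop at (725,270). The shelf neck corners are (388,150), (325,207), (497,243) and (430,303), and the house is at (110,310). Mark spacing comes out as 90 and 160 mm, as it should. Next I check the shelf, the house and where the lamp stands.

```bash
python3 - <<'E'
from h import *
m=optics.camera_model('scene');md=optics.camera_model('side'); s=1/1.5625
f=lambda u,v,z: np.round(ray('scene',215+u/4.2,190+v/4.2,z,m),1)
nk=[f(*p,14)[:2] for p in[(388,150),(325,207),(430,303),(497,243)]]
print(nk,np.mean(nk,0),np.linalg.norm(nk[0]-nk[1]),np.linalg.norm(nk[1]-nk[2]))
co=[f(*p,14)[:2] for p in[(350,47),(433,112),(540,203),(630,270),(470,420),(383,348),(277,253),(203,190)]]
print(co); 
for p in[(65,333),(125,385),(160,352)]: print('house bot',f(*p,0))
print('house top wall', [f(*p,80) for p in[(65,285),(122,320),(152,297)]], 'chim/roof',f(75,258,100))
for z in(0,200,400,600): print(z,np.array(proj('scene',(292,50,z),m))/s,np.array(proj('side',(292,50,z),md))/s)
# lamp: scene pts vs side line
def o_d(cam,u,v):
    M=optics.camera_model(cam);o=np.array(M['T'])[:3,3];return o,ray(cam,u*s,v*s,0,M)-o
o2,a=o_d('side',497,310);_,b=o_d('side',560,150);n=np.cross(a,b)
for p in[(533,240),(525,200),(515,150),(500,80),(490,20)]:
    o,d=o_d('scene',*p);t=n@(o2-o)/(n@d);print('lamp',np.round(o+d*t))
E
```

```text
[array([473.1, 116.2]), array([528.1, 118.2]), array([527.7, 201.4]), array([471.2, 201.3])] [500.025 159.275] 55.036351623268054 83.20096153290538
[array([437.4,  49.5]), array([433.8, 116. ]), array([433. , 200.6]), array([427.7, 263.9]), array([562.7, 263.8]), array([567.2, 202.6]), array([569.8, 120.9]), array([573.2,  62.2])]
house bot [688.6  71.9   0. ]
house bot [684.3 118.2   0. ]
house bot [656.5 116.6   0. ]
house top wall [array([692.5,  81. ,  80. ]), array([683.6, 116.3,  80. ]), array([663.1, 117. ,  80. ])] chim/roof [684.4  80.7 100. ]
0 [523.79440509 272.57745407] [492.96002077 357.81311322]
200 [544.50009223 193.34338195] [499.2791525  254.51869557]
400 [572.89324447  84.69182853] [506.73531152 132.63808965]
600 [614.23100322 -73.4946125 ] [515.66572187 -13.34106938]
lamp [292.  51.  90.]
lamp [282.  13. 148.]
lamp [271. -33. 217.]
lamp [257. -93. 306.]
lamp [ 244. -137.  378.]
```

Call:
drive_tool(plan=[{"hand":1,"x":0,"y":0,"z":-25,"spin":-0.107},{"hand":1,"x":0,"y":0,"z":-25,"spin":-0.107},{"hand":1,"x":0,"y":0,"z":-25,"spin":-0.107},{"hand":1,"x":-33,"y":-34,"z":0,"spin":0},{"hand":1,"x":-33,"y":-34,"z":0,"spin":0},{"hand":1,"x":-33,"y":-34,"z":0,"spin":0},{"hand":1,"x":-33,"y":-34,"z":0,"spin":0},{"hand":1,"x":-33,"y":-34,"z":0,"spin":0},{"hand":1,"x":-33,"y":-34,"z":0,"spin":0},{"hand":1,"x":-33,"y":-34,"z":0,"spin":0},{"hand":1,"x":-33,"y":-34,"z":0,"spin":0},{"hand":1,"x":-33,"y":-34,"z":0,"spin":0},{"hand":1,"x":-33,"y":-34,"z":0,"spin":0},{"hand":1,"x":-33,"y":-34,"z":0,"spin":0},{"hand":1,"x":0,"y":0,"z":0,"spin":0}], force=40)

```text
t: 1.65
tool_pos: [571.0, 238.6, 330.5]
ee_rot: [0.003, 1.0, -0.001, -0.0]
force: [-1.4, 1.1, 0.4]
width: 85.1
grasp_force: 0.0
```

```bash
python3 - <<'E'
from h import *
s=r.observe(); print(s['t'],s['tool_pos'],s['ee_rot'],s['joints'],s['force'])
m=optics.camera_model('wrist');im=snap('wrist','w1'); b=snap('side','d1')
np.save('w1T.npy',m,allow_pickle=True)
o=np.vstack([cv2.resize(im,(400,300)),cv2.resize(b,(400,300))]); 
cv2.imwrite('pics/w1v.png',cv2.resize(im,(800,600),interpolation=2)[:,:,::-1]);cv2.imwrite('pics/d1v.png',b[:,:,::-1])
E
```

```text
1.65 [570.95932252 238.64679651 330.45955259] [ 3.00886559e-03  9.99995224e-01 -6.98875601e-04 -1.05105247e-04] [ 2.13426209e-01  1.22030973e-01  1.56284727e+00 -1.32855780e-03
  1.45721998e+00 -1.35120147e+00] [-1.39359118  1.12318098  0.40910869]
```

View pics/w1v.png

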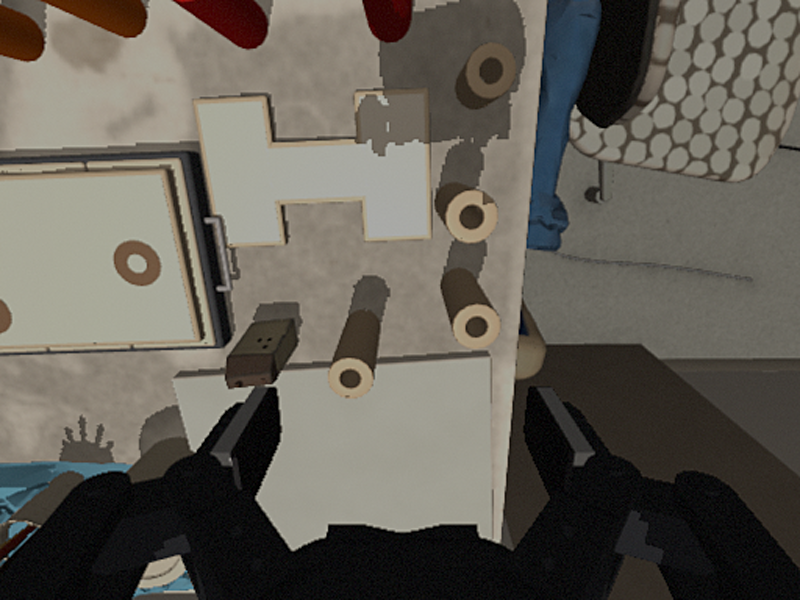

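View pics/d1v.png

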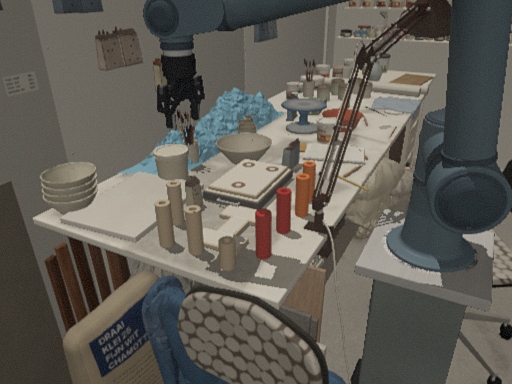

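The wrist view shows prop tops at (350,378), (476,326) and (471,216), with the short prop at (490,70). The house is at (262,352) with clear space around it, the shelf neck is at (318,170), and a mark is at (137,263). The side view shows the lamp base at (318,220) and its elbow at (365,50).

```bash
python3 - <<'E'
from h import *
m=np.load('w1T.npy',allow_pickle=True).item(); s=1/1.5625; md=optics.camera_model('side')
g=cv2.imread('pics/w1.png',0)
def blob(u,v,R):
    u0,v0=int(u*s),int(v*s); w=cv2.resize(g[v0-R:v0+R+1,u0-R:u0+R+1],None,fx=4,fy=4,interpolation=cv2.INTER_CUBIC)
    t,b=cv2.threshold(w,0,255,cv2.THRESH_BINARY_INV+cv2.THRESH_OTSU)
    n,l,st,c=cv2.connectedComponentsWithStats(b)
    k=min(range(1,n),key=lambda i:np.hypot(*(c[i]-2*(2*R+1)))+(1000 if st[i,4]<30 else 0))
    return u0-R+(c[k][0]-1.5)/4, v0-R+(c[k][1]-1.5)/4, st[k,4]/16
for n,u,v,z,R in [('m3',137,263,48,13),('pA',350,378,125,8),('pB',471,216,125,8),('pC',476,326,125,8)]:
    a=blob(u,v,R); print(n,np.round(a,1),np.round(ray('wrist',a[0],a[1],z,m),1))
f=lambda u,v,z: np.round(ray('wrist',u*s,v*s,z,m),1)
print('neck',[f(*p,14) for p in[(272,142),(362,140),(277,201),(363,199)]])
print('shelf',[f(*p,14) for p in[(194,99),(268,94),(354,91),(428,90),(431,239),(365,241),(285,244),(228,246)]])
print('roof z97 ridge mid / corners80', f(262,352,97),[f(*p,80) for p in[(243,320),(297,320),(227,388),(272,386)]])
c=cv2.imread('pics/w1.png')[180:265,135:265]; cv2.imwrite('pics/hc.png',cv2.resize(c,(780,510),interpolation=2))
o=np.array([292,51,90.]);d=np.array([244,-137,378])-o
for k in(1,1.5,2,2.5,3): print(k,o+k*d,proj('side',o+k*d,md))
E
```

```text
m3 [ 87.1 167.9 523.2] [578.3 -16.4  48. ]
pA [223.7 241.9 133.8] [662.4 193.4 125. ]
pB [301.5 138.5 196.8] [527.7 290.6 125. ]
pC [304.5 208.8 152.9] [616.  298.3 125. ]
neck [array([469.9, 115.4,  14. ]), array([468.7, 201.2,  14. ]), array([524.8, 114.7,  14. ]), array([523.4, 200.2,  14. ])]
shelf [array([432.2,  47. ,  14. ]), array([428.5, 116. ,  14. ]), array([426.6, 195.4,  14. ]), array([426.2, 263.5,  14. ]), array([563.7, 268.2,  14. ]), array([565.3, 200.8,  14. ]), array([567.8, 118.6,  14. ]), array([569.5,  59.9,  14. ])]
roof z97 ridge mid / corners80 [650.6 111.7  97. ] [array([626.1,  91.5,  80. ]), array([626.4, 141.4,  80. ]), array([696.7,  67.1,  80. ]), array([694.8, 111.2,  80. ])]
1 [ 244. -137.  378.] (np.float64(364.2691955369568), np.float64(81.10929811442166))
1.5 [ 220. -231.  522.] (np.float64(387.86558071422036), np.float64(21.279799516448918))
2 [ 196. -325.  666.] (np.float64(411.4713235428883), np.float64(-38.57342574928967))
2.5 [ 172. -419.  810.] (np.float64(435.08642959052986), np.float64(-98.4503917995699))
3 [ 148. -513.  954.] (np.float64(458.7109044291319), np.float64(-158.3511127623687))
```

View pics/hc.png

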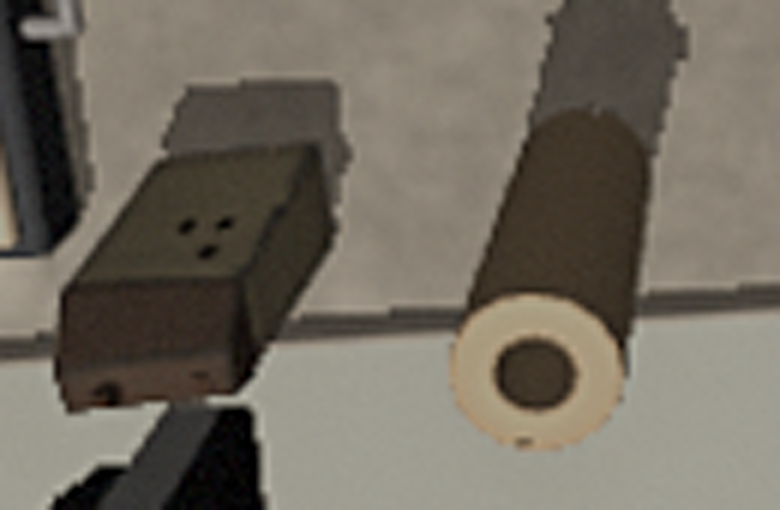

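Call:
drive_tool(plan=[{"hand":1,"x":-31,"y":-15,"z":20,"spin":0},{"hand":1,"x":-31,"y":-15,"z":20,"spin":0},{"hand":1,"x":-31,"y":-15,"z":20,"spin":0},{"hand":1,"x":0,"y":0,"z":34,"spin":0},{"hand":1,"x":0,"y":0,"z":34,"spin":0},{"hand":1,"x":0,"y":0,"z":34,"spin":0},{"hand":1,"x":0,"y":0,"z":34,"spin":0},{"hand":1,"x":0,"y":0,"z":34,"spin":0},{"hand":1,"x":0,"y":0,"z":0,"spin":0},{"hand":0,"x":0,"y":0,"z":0,"spin":0},{"hand":0,"x":0,"y":0,"z":0,"spin":0},{"hand":0,"x":0,"y":0,"z":0,"spin":0},{"hand":0,"x":0,"y":0,"z":0,"spin":0},{"hand":0,"x":0,"y":0,"z":0,"spin":0},{"hand":0,"x":0,"y":0,"z":0,"spin":0}], force=40)

```text
t: 3.25
tool_pos: [662.7, 197.8, 104.1]
ee_rot: [0.0, 1.0, 0.0, 0.002]
force: [-0.7, -1.1, 6.6]
width: 39.1
grasp_force: 39.9
```

```bash
python3 - <<'E'
from h import *
m=np.load('w1T.npy',allow_pickle=True).item()
f=lambda u,v,z: np.round(ray('wrist',135+u/6,180+v/6,z,m),1)
print('bottom',f(165,152,0),f(322,145,0),f(335,235,0),'eave',f(65,285,80),f(245,280,80),'roof',f(60,362,97),f(240,350,97),f(70,410,97),f(238,395,97))
E
```

```text
bottom [657.   71.7   0. ] [655.1 117.8   0. ] [683.7 119.2   0. ] eave [661.9  72.7  80. ] [660.8 117.3  80. ] roof [674.1  76.4  97. ] [671.2 119.9  97. ] [687.1  77.1  97. ] [683.3 118.2  97. ]
```

Call:
drive_tool(plan=[{"hand":0,"x":0,"y":0,"z":-40,"spin":0},{"hand":0,"x":0,"y":0,"z":-40,"spin":0},{"hand":0,"x":0,"y":0,"z":-40,"spin":0},{"hand":0,"x":0,"y":0,"z":-40,"spin":0},{"hand":0,"x":4,"y":-41,"z":0,"spin":0},{"hand":0,"x":4,"y":-41,"z":0,"spin":0},{"hand":0,"x":4,"y":-41,"z":0,"spin":0},{"hand":0,"x":4,"y":-41,"z":0,"spin":0},{"hand":0,"x":4,"y":-41,"z":0,"spin":0},{"hand":0,"x":4,"y":-41,"z":0,"spin":0},{"hand":0,"x":4,"y":-41,"z":0,"spin":0},{"hand":0,"x":4,"y":-41,"z":0,"spin":0},{"hand":0,"x":2,"y":-40,"z":0,"spin":0},{"hand":0,"x":0,"y":0,"z":25,"spin":0},{"hand":0,"x":0,"y":0,"z":25,"spin":0},{"hand":0,"x":0,"y":0,"z":25,"spin":0},{"hand":0,"x":0,"y":0,"z":15,"spin":0},{"hand":0,"x":0,"y":0,"z":0,"spin":0}])

```text
t: 5.05
tool_pos: [625.5, -169.3, 168.3]
ee_rot: [-0.0, 1.0, 0.001, -0.002]
force: [0.0, 0.2, -0.9]
width: 38.9
grasp_force: 40.6
```

```bash
python3 - <<'E'
from h import *
s=r.observe(); print(s['t'],s['tool_pos'],s['ee_rot'],s['force'],s['width'])
a=snap('scene','s3'); cv2.imwrite('pics/s3v.png',cv2.resize(a[90:290,90:330],(720,600),interpolation=2)[:,:,::-1])
p=s['tool_pos']
m=optics.camera_model('scene')
for q in [(p[0]+1,p[1],p[2]+21),(629.7,-174,173)]: print(((np.array(proj('scene',q,m))-90)*3).round(1))
E
```

```text
5.05 [ 625.50778342 -169.26440715  168.33273398] [-5.60889400e-05  9.99996118e-01  1.26245830e-03 -2.48330344e-03] [ 0.01332103  0.24084848 -0.88895784] 38.91008043424447
[269.3 169. ]
[265.1 181.3]
```

View pics/s3v.png

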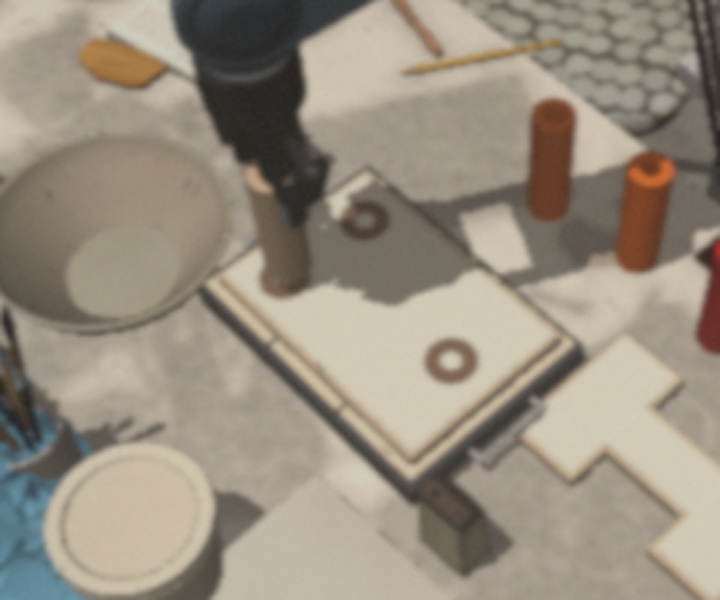

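Call:
drive_tool(plan=[{"hand":0,"x":-3,"y":-5,"z":4,"spin":0},{"hand":0,"x":0,"y":0,"z":5,"spin":0},{"hand":0,"x":0,"y":0,"z":3,"spin":0},{"hand":0,"x":0,"y":0,"z":0,"spin":0},{"hand":0,"x":0,"y":0,"z":0,"spin":0}])

```text
t: 5.6
tool_pos: [630.2, -175.0, 159.4]
ee_rot: [-0.0, 1.0, -0.0, 0.0]
force: [0.2, -0.1, -1.7]
width: 38.7
grasp_force: 40.6
```

Call:
drive_tool(plan=[{"hand":0,"x":1.5,"y":1,"z":2,"spin":0},{"hand":0,"x":0,"y":0,"z":2,"spin":0},{"hand":0,"x":0,"y":0,"z":1.5,"spin":0},{"hand":0,"x":0,"y":0,"z":1,"spin":0},{"hand":0,"x":0,"y":0,"z":0,"spin":0}])

```text
t: 6.1
tool_pos: [628.5, -174.0, 152.5]
ee_rot: [-0.0, 1.0, 0.0, -0.0]
force: [0.3, 0.1, -2.2]
width: 38.3
grasp_force: 40.6
```

```bash
python3 - <<'E'
from h import *
s=r.observe(); print(s['t'],s['tool_pos'],s['force'],s['width'])
E
```

```text
6.1 [ 628.49373727 -174.02371728  152.51862467] [ 0.29531408  0.0973671  -2.20000109] 38.27993480172803
```

Call:
drive_tool(plan=[{"hand":0,"x":0,"y":0,"z":1,"spin":0},{"hand":0,"x":0,"y":0,"z":1,"spin":0},{"hand":0,"x":0,"y":0,"z":0,"spin":0}])

```text
t: 6.4
tool_pos: [629.3, -174.4, 152.1]
ee_rot: [-0.0, 1.0, -0.0, 0.001]
force: [-1.2, -0.4, 4.9]
width: 38.4
grasp_force: 39.3
```

Call:
drive_tool(plan=[{"hand":0.8,"x":0,"y":0,"z":0,"spin":0},{"hand":0.8,"x":0,"y":0,"z":0,"spin":0},{"hand":0.8,"x":0,"y":0,"z":0,"spin":0},{"hand":0.8,"x":0,"y":0,"z":0,"spin":0},{"hand":1,"x":0,"y":0,"z":-20,"spin":0},{"hand":1,"x":0,"y":0,"z":-40,"spin":0},{"hand":1,"x":0,"y":0,"z":-40,"spin":0},{"hand":1,"x":0,"y":0,"z":-40,"spin":0},{"hand":1,"x":0,"y":0,"z":-40,"spin":0},{"hand":1,"x":0,"y":40,"z":0,"spin":0},{"hand":1,"x":0,"y":40,"z":0,"spin":0},{"hand":1,"x":0,"y":40,"z":0,"spin":0},{"hand":1,"x":0,"y":0,"z":0,"spin":0},{"hand":1,"x":0,"y":0,"z":0,"spin":0}])

```text
t: 7.8
tool_pos: [628.5, -53.5, 330.7]
ee_rot: [-0.001, 1.0, -0.0, -0.0]
force: [-0.3, 0.3, -0.6]
width: 85.6
grasp_force: 0.0
```

```bash
cat >> h.py <<'E'
def blob(g,u,v,R,win=None):
    u0,v0=int(round(u)),int(round(v)); w=cv2.resize(g[v0-R:v0+R+1,u0-R:u0+R+1],None,fx=4,fy=4,interpolation=cv2.INTER_CUBIC)
    t,b=cv2.threshold(w,0,255,cv2.THRESH_BINARY_INV+cv2.THRESH_OTSU)
    n,l,st,c=cv2.connectedComponentsWithStats(b)
    k=min(range(1,n),key=lambda i:np.hypot(*(c[i]-2*(2*R+1)))+(1000 if st[i,4]<30 else 0))
    return u0-R+(c[k][0]-1.5)/4, v0-R+(c[k][1]-1.5)/4, st[k,4]/16
E
python3 - <<'E'
from h import *
s=r.observe(); print(s['t'],s['tool_pos'],s['force'])
m=optics.camera_model('wrist');im=snap('wrist','w2'); g=cv2.cvtColor(im,cv2.COLOR_RGB2GRAY)
sc=snap('scene','s4'); gs=cv2.cvtColor(sc,cv2.COLOR_RGB2GRAY); ms=optics.camera_model('scene')
for n,p,R in[('m1',(539.6,-177,48),14),('m3',(579.7,-15.8,48),14),('m2top',(629.7,-174,173),8)]:
    for cam,G,M,RR in(('wrist',g,m,R),('scene',gs,ms,11 if R>10 else 6)):
        u,v=proj(cam,p,M)
        if 20<u<490 and 20<v<360: a=blob(G,u,v,RR); print(n,cam,np.round((u,v),1),np.round(a,1),np.round(ray(cam,a[0],a[1],p[2],M),1))
        else: print(n,cam,'out',u,v)
cv2.imwrite('pics/w2v.png',cv2.resize(im,(800,600),interpolation=2)[:,:,::-1])
E
```

```text
7.8 [628.54255721 -53.46163091 330.69521165] [-0.25463013  0.25447449 -0.62385243]
m1 wrist [168.   98.4] [168.   97.8 625.5] [ 538.9 -176.8   48. ]
m1 scene [211.4 162.7] [211.  163.  145.9] [ 541.  -176.7   48. ]
m3 wrist [283.5 128.2] [284.  127.7 612. ] [579.  -15.2  48. ]
m3 scene [240.2 209.4] [240.  209.9 181.9] [581.  -15.1  48. ]
m2top wrist [143.  186.8] [141.3 186.1 196.2] [ 628.9 -175.7  173. ]
m2top scene [178.4 150.4] [177.3 150.5  32.8] [ 631.5 -175.5  173. ]
```

View pics/w2v.png

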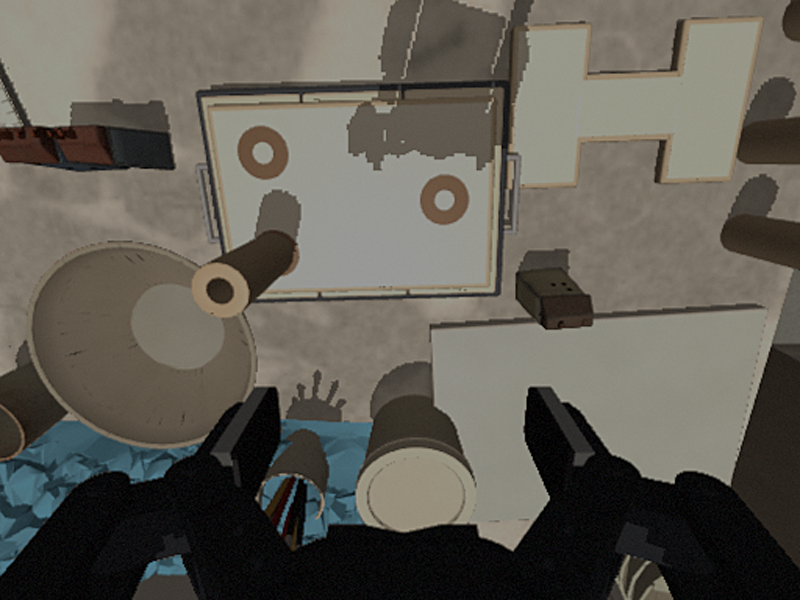

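The view shows the prop standing on its mark at (270,260), with the free marks at (263,152) and (443,199). The house at (555,295) is untouched. Next I take prop C.

Call:
drive_tool(plan=[{"hand":1,"x":2,"y":44,"z":0,"spin":0},{"hand":1,"x":2,"y":44,"z":0,"spin":0},{"hand":1,"x":2,"y":44,"z":0,"spin":0},{"hand":1,"x":2,"y":44,"z":0,"spin":0},{"hand":1,"x":2,"y":44,"z":0,"spin":0},{"hand":1,"x":1,"y":44,"z":0,"spin":0},{"hand":1,"x":0,"y":44,"z":0,"spin":0},{"hand":1,"x":0,"y":44,"z":0,"spin":0},{"hand":1,"x":0,"y":0,"z":36,"spin":0},{"hand":1,"x":0,"y":0,"z":36,"spin":0},{"hand":1,"x":0,"y":0,"z":36,"spin":0},{"hand":1,"x":0,"y":0,"z":36,"spin":0},{"hand":1,"x":0,"y":0,"z":36,"spin":0},{"hand":1,"x":0,"y":0,"z":36,"spin":0},{"hand":1,"x":0,"y":0,"z":11,"spin":0},{"hand":1,"x":0,"y":0,"z":0,"spin":0},{"hand":1,"x":0,"y":0,"z":0,"spin":0}])

```text
t: 9.6
tool_pos: [619.1, 297.7, 105.7]
ee_rot: [0.0, 1.0, 0.0, 0.001]
force: [-0.2, -0.4, 1.0]
width: 85.2
grasp_force: 0.0
```

Call:
drive_tool(plan=[{"hand":0,"x":0,"y":0,"z":0,"spin":0},{"hand":0,"x":0,"y":0,"z":0,"spin":0},{"hand":0,"x":0,"y":0,"z":0,"spin":0},{"hand":0,"x":0,"y":0,"z":0,"spin":0},{"hand":0,"x":0,"y":0,"z":0,"spin":0},{"hand":0,"x":0,"y":0,"z":0,"spin":0}])

```text
t: 10.2
tool_pos: [618.3, 298.3, 105.2]
ee_rot: [-0.0, 1.0, 0.0, 0.001]
force: [-0.6, -0.1, 5.4]
width: 38.4
grasp_force: 40.7
```

Call:
drive_tool(plan=[{"hand":0,"x":0,"y":0,"z":-40,"spin":0},{"hand":0,"x":0,"y":0,"z":-40,"spin":0},{"hand":0,"x":0,"y":0,"z":-40,"spin":0},{"hand":0,"x":0,"y":0,"z":-40,"spin":0},{"hand":0,"x":8,"y":-47,"z":0,"spin":0},{"hand":0,"x":8,"y":-47,"z":0,"spin":0},{"hand":0,"x":8,"y":-47,"z":0,"spin":0},{"hand":0,"x":8,"y":-47,"z":0,"spin":0},{"hand":0,"x":8,"y":-47,"z":0,"spin":0},{"hand":0,"x":8,"y":-47,"z":0,"spin":0},{"hand":0,"x":8,"y":-47,"z":0,"spin":0},{"hand":0,"x":8,"y":-47,"z":0,"spin":0},{"hand":0,"x":8,"y":-47,"z":0,"spin":0},{"hand":0,"x":5,"y":-47,"z":0,"spin":0},{"hand":0,"x":0,"y":-4,"z":20,"spin":0},{"hand":0,"x":0,"y":0,"z":30,"spin":0},{"hand":0,"x":0,"y":0,"z":30,"spin":0},{"hand":0,"x":0,"y":0,"z":15,"spin":0},{"hand":0,"x":0,"y":0,"z":0,"spin":0},{"hand":0,"x":0,"y":0,"z":0,"spin":0}])

```text
t: 12.2
tool_pos: [541.0, -176.1, 169.5]
ee_rot: [-0.0, 1.0, -0.0, 0.0]
force: [-0.2, 0.5, -1.0]
width: 39.1
grasp_force: 41.2
```

Call:
drive_tool(plan=[{"hand":0,"x":0,"y":0,"z":8,"spin":0},{"hand":0,"x":0,"y":0,"z":4,"spin":0},{"hand":0,"x":0,"y":0,"z":2,"spin":0},{"hand":0,"x":0,"y":0,"z":1.5,"spin":0},{"hand":0,"x":0,"y":0,"z":1,"spin":0},{"hand":0,"x":0,"y":0,"z":0,"spin":0},{"hand":0,"x":0,"y":0,"z":0,"spin":0}])

```text
t: 12.9
tool_pos: [540.9, -176.1, 153.2]
ee_rot: [-0.0, 1.0, -0.0, 0.0]
force: [-1.9, 1.8, 5.7]
width: 38.6
grasp_force: 41.8
```

Call:
drive_tool(plan=[{"hand":0.8,"x":0,"y":0,"z":0,"spin":0},{"hand":0.8,"x":0,"y":0,"z":0,"spin":0},{"hand":0.8,"x":0,"y":0,"z":0,"spin":0},{"hand":0.8,"x":0,"y":0,"z":0,"spin":0},{"hand":1,"x":0,"y":0,"z":-20,"spin":0},{"hand":1,"x":0,"y":0,"z":-40,"spin":0},{"hand":1,"x":0,"y":0,"z":-40,"spin":0},{"hand":1,"x":0,"y":0,"z":-30,"spin":0},{"hand":1,"x":2,"y":47,"z":0,"spin":0},{"hand":1,"x":2,"y":47,"z":0,"spin":0},{"hand":1,"x":2,"y":47,"z":0,"spin":0},{"hand":1,"x":2,"y":47,"z":0,"spin":0},{"hand":1,"x":2,"y":47,"z":0,"spin":0},{"hand":1,"x":1,"y":47,"z":0,"spin":0},{"hand":1,"x":1,"y":47,"z":0,"spin":0},{"hand":1,"x":0,"y":47,"z":0,"spin":0},{"hand":1,"x":0,"y":47,"z":0,"spin":0},{"hand":1,"x":0,"y":44,"z":0,"spin":0},{"hand":1,"x":0,"y":0,"z":36,"spin":0},{"hand":1,"x":0,"y":0,"z":36,"spin":0}])

```text
t: 14.9
tool_pos: [529.0, 292.8, 210.6]
ee_rot: [-0.001, 1.0, 0.001, 0.002]
force: [-0.6, -0.4, -0.5]
width: 85.3
grasp_force: 0.0
```

Call:
drive_tool(plan=[{"hand":1,"x":0,"y":0,"z":36,"spin":0},{"hand":1,"x":0,"y":0,"z":36,"spin":0},{"hand":1,"x":0,"y":0,"z":34,"spin":0},{"hand":1,"x":0,"y":0,"z":0,"spin":0},{"hand":1,"x":0,"y":0,"z":0,"spin":0},{"hand":0,"x":0,"y":0,"z":0,"spin":0},{"hand":0,"x":0,"y":0,"z":0,"spin":0},{"hand":0,"x":0,"y":0,"z":0,"spin":0},{"hand":0,"x":0,"y":0,"z":0,"spin":0},{"hand":0,"x":0,"y":0,"z":0,"spin":0},{"hand":0,"x":0,"y":0,"z":0,"spin":0}])

```text
t: 16.0
tool_pos: [529.5, 291.1, 106.0]
ee_rot: [-0.0, 1.0, 0.0, 0.001]
force: [-0.4, -0.7, 6.3]
width: 38.1
grasp_force: 40.3
```

Call:
drive_tool(plan=[{"hand":0,"x":0,"y":0,"z":-40,"spin":0},{"hand":0,"x":0,"y":0,"z":-40,"spin":0},{"hand":0,"x":0,"y":0,"z":-40,"spin":0},{"hand":0,"x":0,"y":0,"z":-20,"spin":0},{"hand":0,"x":-7,"y":-44,"z":0,"spin":0},{"hand":0,"x":-7,"y":-44,"z":0,"spin":0},{"hand":0,"x":-7,"y":-44,"z":0,"spin":0},{"hand":0,"x":-8,"y":-44,"z":0,"spin":0},{"hand":0,"x":-8,"y":-44,"z":0,"spin":0},{"hand":0,"x":-7,"y":-44,"z":0,"spin":0},{"hand":0,"x":-7,"y":-41.5,"z":0,"spin":0},{"hand":0,"x":0,"y":0,"z":30,"spin":0},{"hand":0,"x":0,"y":0,"z":30,"spin":0},{"hand":0,"x":0,"y":0,"z":20,"spin":0},{"hand":0,"x":0,"y":0,"z":0,"spin":0},{"hand":0,"x":0,"y":0,"z":0,"spin":0},{"hand":0,"x":0,"y":0,"z":0,"spin":0}])

```text
t: 17.7
tool_pos: [580.6, -14.6, 166.0]
ee_rot: [-0.0, 1.0, -0.0, 0.001]
force: [-0.0, -1.5, -0.7]
width: 38.6
grasp_force: 41.3
```

Call:
drive_tool(plan=[{"hand":0,"x":0,"y":0,"z":5,"spin":0},{"hand":0,"x":0,"y":0,"z":3,"spin":0},{"hand":0,"x":0,"y":0,"z":2,"spin":0},{"hand":0,"x":0,"y":0,"z":1.5,"spin":0},{"hand":0,"x":0,"y":0,"z":1,"spin":0},{"hand":0,"x":0,"y":0,"z":0,"spin":0},{"hand":0,"x":0,"y":0,"z":0,"spin":0}])

```text
t: 18.4
tool_pos: [580.1, -14.6, 154.0]
ee_rot: [-0.0, 1.0, -0.0, 0.0]
force: [-5.4, 0.6, 9.8]
width: 38.7
grasp_force: 42.5
```

Call:
drive_tool(plan=[{"hand":0.8,"x":0,"y":0,"z":0,"spin":0},{"hand":0.8,"x":0,"y":0,"z":0,"spin":0},{"hand":0.8,"x":0,"y":0,"z":0,"spin":0},{"hand":0.8,"x":0,"y":0,"z":0,"spin":0},{"hand":1,"x":0,"y":0,"z":-20,"spin":0},{"hand":1,"x":0,"y":0,"z":-40,"spin":0},{"hand":1,"x":0,"y":0,"z":-40,"spin":0},{"hand":1,"x":0,"y":0,"z":-30,"spin":0},{"hand":1,"x":-31,"y":36,"z":0,"spin":0},{"hand":1,"x":-31,"y":37,"z":0,"spin":0},{"hand":1,"x":-31,"y":37,"z":0,"spin":0}])

```text
t: 19.5
tool_pos: [673.6, 96.5, 282.2]
ee_rot: [0.0, 1.0, -0.0, 0.0]
force: [-0.4, -0.6, 0.9]
width: 85.5
grasp_force: 0.0
```

Call:
drive_tool(plan=[{"hand":1,"x":0,"y":0,"z":0,"spin":0.1428},{"hand":1,"x":0,"y":0,"z":0,"spin":0.1428},{"hand":1,"x":0,"y":0,"z":0,"spin":0.1428},{"hand":1,"x":0,"y":0,"z":0,"spin":0.1428},{"hand":1,"x":0,"y":0,"z":0,"spin":0.1428},{"hand":1,"x":0,"y":0,"z":0,"spin":0.1428},{"hand":1,"x":0,"y":0,"z":0,"spin":0.1428},{"hand":1,"x":0,"y":0,"z":0,"spin":0.1428},{"hand":1,"x":0,"y":0,"z":0,"spin":0.1428},{"hand":1,"x":0,"y":0,"z":0,"spin":0.1428},{"hand":1,"x":0,"y":0,"z":0,"spin":0.1428},{"hand":1,"x":0,"y":0,"z":0,"spin":0},{"hand":1,"x":0,"y":0,"z":0,"spin":0}])

```text
t: 20.8
tool_pos: [672.5, 95.5, 281.5]
ee_rot: [0.706, 0.708, -0.0, -0.0]
force: [-0.1, 0.8, 0.6]
width: 85.1
grasp_force: 0.0
```

```bash
python3 - <<'E'
from h import *
s=r.observe(); print(s['t'],s['tool_pos'],s['ee_rot'],s['force'],s['joints'])
m=optics.camera_model('wrist');np.save('w3T.npy',m,allow_pickle=True);im=snap('wrist','w3'); g=cv2.cvtColor(im,cv2.COLOR_RGB2GRAY)
print('pred house',proj('wrist',(673,95,97),m),proj('wrist',(673,95,0),m))
for n,p in[('m1',(540,-176.8,173)),('m2',(630,-174,173)),('m3',(580,-15.1,173))]:
    u,v=proj('wrist',p,m)
    if 10<u<500 and 10<v<370: a=blob(g,u,v,8);print(n,np.round(a,1),np.round(ray('wrist',a[0],a[1],173,m),1))
sc=snap('scene','s5'); gs=cv2.cvtColor(sc,cv2.COLOR_RGB2GRAY); ms=optics.camera_model('scene')
for n,p in[('m1',(540,-176.8,173)),('m2',(630,-174,173)),('m3',(580,-15.1,173))]:
    u,v=proj('scene',p,ms); a=blob(gs,u,v,6);print(n,np.round(a,1),np.round(ray('scene',a[0],a[1],173,ms),1))
u,v=map(int,proj('wrist',(673,95,60),m)); u0=max(0,u-65);v0=max(0,v-50);print(u0,v0)
cv2.imwrite('pics/w3v.png',cv2.resize(im[v0:v0+100,u0:u0+130],(780,600),interpolation=2)[:,:,::-1])
E
```

```text
20.8 [672.51411733  95.45213265 281.53052952] [ 7.05991846e-01  7.08219937e-01 -1.25237868e-04 -1.33972001e-04] [-0.10655004  0.83317664  0.55174902] [-2.55480689e-02  2.93551631e-01  1.45295528e+00  2.44316056e-06
  1.39545252e+00 -2.86994935e-02]
pred house (np.float64(258.56880776835953), np.float64(178.93619047814866)) (np.float64(258.3071095215463), np.float64(161.8113754599503))
m3 [164.9 303.6 243.6] [578.4 -14.9 173. ]
m1 [209.1 129.6 120.6] [ 535.  -176.9  173. ]
m2 [177.3 150.4  32.4] [ 631.6 -175.6  173. ]
m3 [239.3 181.4 131.7] [582.7 -11.4 173. ]
193 121
```

View pics/w3v.png

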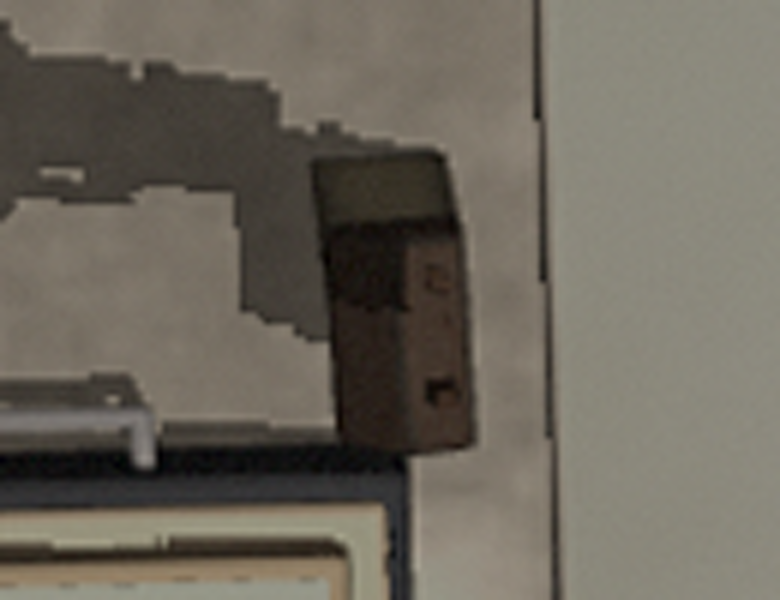

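The crop shows the house roof with eave corners at about (328,228), (460,222), (340,452) and (475,445). The wall foot is at (315,160)-(440,150), beside the base corner at (400,455).

```bash
python3 - <<'E'
from h import *
m=np.load('w3T.npy',allow_pickle=True).item()
f=lambda u,v,z: np.round(ray('wrist',193+u/6,121+v/6,z,m)[:2],1)
print('eave80',[f(*p,80) for p in[(328,228),(460,222),(340,452),(475,445)]])
print('ridge97',f(408,222,97),f(410,450,97),'foot',f(315,160,0),f(442,150,0),'tray corner z~35',f(400,455,35))
im=cv2.imread('pics/s5.png'); cv2.imwrite('pics/s5v.png',cv2.resize(im[110:240,150:310],(738,600),interpolation=2))
E
```

```text
eave80 [array([660.1, 114.8]), array([686.1, 116. ]), array([662.2,  68.1]), array([690. ,  69.7])]
ridge97 [675.6 119.2] [676.3  74.3] foot [654.2 115.9] [685.1 118.4] tray corner z~35 [675.   52.1]
```

View pics/s5v.png

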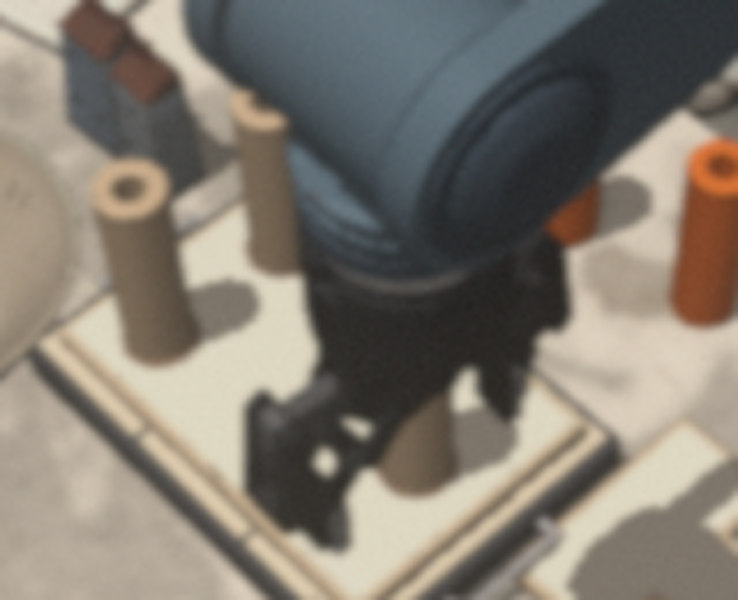

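The scene crop shows both far props standing on their marks, at (160,350) and (275,260). The near prop is at (420,480), partly behind the hand. I grip the house at a yaw of about 4°.

Call:
drive_tool(plan=[{"hand":1,"x":-2,"y":1,"z":0,"spin":-0.07},{"hand":1,"x":0,"y":0,"z":36,"spin":0},{"hand":1,"x":0,"y":0,"z":36,"spin":0},{"hand":1,"x":0,"y":0,"z":36,"spin":0},{"hand":1,"x":0,"y":0,"z":36,"spin":0},{"hand":1,"x":0,"y":0,"z":36,"spin":0},{"hand":1,"x":0,"y":0,"z":20,"spin":0},{"hand":1,"x":0,"y":0,"z":13,"spin":0},{"hand":1,"x":0,"y":0,"z":0,"spin":0},{"hand":1,"x":0,"y":0,"z":0,"spin":0}], force=25)

```text
t: 21.9
tool_pos: [674.4, 93.4, 70.0]
ee_rot: [0.682, 0.732, 0.001, 0.001]
force: [1.2, 0.0, 0.5]
width: 85.4
grasp_force: 0.0
```

```bash
python3 - <<'E'
from h import *
s=r.observe(); print(s['t'],s['tool_pos'],s['ee_rot'],s['force'])
im=snap('wrist','w4'); cv2.imwrite('pics/w4v.png',im[:,:,::-1])
E
```

```text
21.9 [674.44420996  93.40963986  70.00070096] [6.81717017e-01 7.31615336e-01 6.33641564e-04 7.11521294e-04] [1.18433818e+00 6.55042820e-05 4.96228424e-01]
```

View pics/w4v.png

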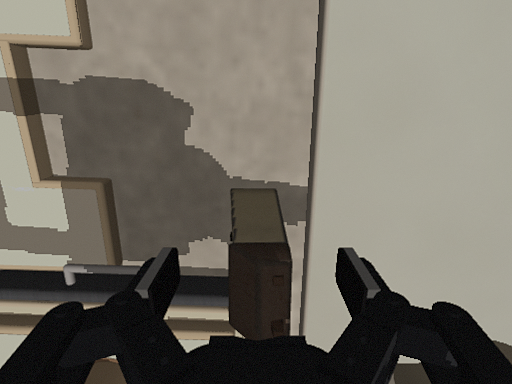

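The house is centred between the open fingers: it spans columns 230-290 and the fingers are at 178 and 338. Closing gently.

Call:
drive_tool(plan=[{"hand":0.5,"x":0,"y":0,"z":0,"spin":0},{"hand":0.4,"x":0,"y":0,"z":0,"spin":0},{"hand":0.3,"x":0,"y":0,"z":0,"spin":0},{"hand":0.2,"x":0,"y":0,"z":0,"spin":0},{"hand":0.1,"x":0,"y":0,"z":0,"spin":0},{"hand":0,"x":0,"y":0,"z":0,"spin":0},{"hand":0,"x":0,"y":0,"z":0,"spin":0},{"hand":0,"x":0,"y":0,"z":0,"spin":0}], force=25)

```text
t: 22.75
tool_pos: [673.7, 93.5, 69.4]
ee_rot: [0.682, 0.731, 0.0, 0.0]
force: [-2.2, 0.3, 5.6]
width: 28.4
grasp_force: 25.5
```

Call:
drive_tool(plan=[{"hand":0,"x":0,"y":0,"z":-10,"spin":0},{"hand":0,"x":0,"y":0,"z":-25,"spin":0.038},{"hand":0,"x":0,"y":0,"z":-35,"spin":0},{"hand":0,"x":0,"y":0,"z":-35,"spin":0},{"hand":0,"x":0,"y":0,"z":-35,"spin":0},{"hand":0,"x":0,"y":0,"z":-35,"spin":0},{"hand":0,"x":0,"y":0,"z":-15,"spin":0},{"hand":0,"x":-15,"y":-8,"z":0,"spin":0},{"hand":0,"x":-30,"y":-16,"z":0,"spin":0},{"hand":0,"x":-35,"y":-18,"z":0,"spin":0},{"hand":0,"x":-35,"y":-18,"z":0,"spin":0},{"hand":0,"x":-35,"y":-18,"z":0,"spin":0},{"hand":0,"x":-24,"y":-13,"z":0,"spin":0},{"hand":0,"x":-12,"y":-6,"z":0,"spin":0},{"hand":0,"x":0,"y":0,"z":0,"spin":0},{"hand":0,"x":0,"y":0,"z":0,"spin":0}])

```text
t: 24.35
tool_pos: [582.4, -95.0, 257.8]
ee_rot: [0.696, 0.718, -0.0, -0.001]
force: [0.3, -0.5, -1.8]
width: 29.0
grasp_force: 25.0
```

```bash
python3 - <<'E'
from h import *
s=r.observe(); print(s['t'],s['tool_pos'],s['ee_rot'],s['force'],s['width'])
m=optics.camera_model('wrist');im=snap('wrist','w5'); g=cv2.cvtColor(im,cv2.COLOR_RGB2GRAY)
for n,p in[('m1',(540,-176.8,173)),('m2',(630,-175,173)),('m3',(580,-15.1,173))]:
    u,v=proj('wrist',p,m); print(n,u,v)
    if 10<u<500 and 10<v<370: a=blob(g,u,v,9);print(n,np.round(a,1),np.round(ray('wrist',a[0],a[1],173,m),1))
cv2.imwrite('pics/w5v.png',im[:,:,::-1])
E
```

```text
24.35 [582.4073725  -95.04371953 257.78285274] [ 6.95653269e-01  7.18377282e-01 -4.70192503e-05 -7.79679282e-04] [ 0.31872055 -0.53832561 -1.78462802] 29.045218268830673
m1 208.1069032850076 294.8073454322249
m1 [207.4 292.2  48.5] [ 539.5 -174.1  173. ]
m2 308.8107002276753 295.8537167055653
m2 [307.6 301.2  81.9] [ 629.5 -180.8  173. ]
m3 258.8595745367308 106.11874353631691
m3 [262.1 108.2 132.6] [582.3 -16.4 173. ]
```

View pics/w5v.png

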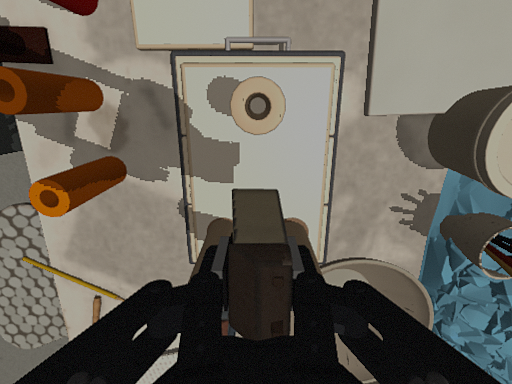

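The house is held upright, long side along the base, centred between the marks. The near prop ring is at (258,104). Lowering.

Call:
drive_tool(plan=[{"hand":0,"x":0,"y":0,"z":15,"spin":0},{"hand":0,"x":0,"y":0,"z":25,"spin":0},{"hand":0,"x":0,"y":0,"z":30,"spin":0},{"hand":0,"x":0,"y":0,"z":30,"spin":0},{"hand":0,"x":0,"y":0,"z":15,"spin":0},{"hand":0,"x":0,"y":0,"z":10,"spin":0},{"hand":0,"x":0,"y":0,"z":0,"spin":0},{"hand":0,"x":0,"y":0,"z":0,"spin":0}])

```text
t: 25.2
tool_pos: [583.5, -95.7, 134.9]
ee_rot: [0.696, 0.719, 0.0, 0.001]
force: [0.4, 0.5, -1.6]
width: 28.9
grasp_force: 25.0
```

Call:
drive_tool(plan=[{"hand":0,"x":0,"y":0,"z":5,"spin":0},{"hand":0,"x":0,"y":0,"z":4,"spin":0},{"hand":0,"x":0,"y":0,"z":3,"spin":0},{"hand":0,"x":0,"y":0,"z":1,"spin":0},{"hand":0,"x":0,"y":0,"z":1,"spin":0},{"hand":0,"x":0,"y":0,"z":0,"spin":0},{"hand":0,"x":0,"y":0,"z":0,"spin":0}])

```text
t: 25.9
tool_pos: [582.7, -95.6, 119.9]
ee_rot: [0.696, 0.718, 0.0, 0.0]
force: [-0.6, 0.4, -2.2]
width: 28.6
grasp_force: 25.0
```

Call:
drive_tool(plan=[{"hand":0,"x":0,"y":0,"z":1,"spin":0},{"hand":0,"x":0,"y":0,"z":1,"spin":0},{"hand":0,"x":0,"y":0,"z":0.7,"spin":0},{"hand":0,"x":0,"y":0,"z":0,"spin":0},{"hand":0,"x":0,"y":0,"z":0,"spin":0}])

```text
t: 26.4
tool_pos: [582.7, -95.6, 117.4]
ee_rot: [0.696, 0.718, -0.0, 0.0]
force: [-2.0, 0.4, 1.3]
width: 28.7
grasp_force: 25.9
```

Call:
drive_tool(plan=[{"hand":0,"x":0,"y":0,"z":0.5,"spin":0},{"hand":0.5,"x":0,"y":0,"z":0,"spin":0},{"hand":0.7,"x":0,"y":0,"z":0,"spin":0},{"hand":0.9,"x":0,"y":0,"z":0,"spin":0},{"hand":0.9,"x":0,"y":0,"z":0,"spin":0},{"hand":0.9,"x":0,"y":0,"z":0,"spin":0},{"hand":0.9,"x":0,"y":0,"z":-15,"spin":0},{"hand":0.9,"x":0,"y":0,"z":-30,"spin":0},{"hand":0.9,"x":0,"y":0,"z":-40,"spin":0},{"hand":1,"x":0,"y":0,"z":-40,"spin":0},{"hand":1,"x":0,"y":0,"z":-40,"spin":0},{"hand":1,"x":0,"y":0,"z":-20,"spin":0},{"hand":1,"x":43,"y":-13,"z":0,"spin":0},{"hand":1,"x":43,"y":-13,"z":0,"spin":0},{"hand":1,"x":43,"y":-13,"z":0,"spin":0},{"hand":1,"x":43,"y":-13,"z":0,"spin":0},{"hand":1,"x":43,"y":-13,"z":0,"spin":0},{"hand":1,"x":42,"y":-11,"z":0,"spin":0},{"hand":1,"x":0,"y":0,"z":0,"spin":0},{"hand":1,"x":0,"y":0,"z":0,"spin":0}])

```text
t: 28.4
tool_pos: [498.2, 159.5, 302.7]
ee_rot: [0.695, 0.719, 0.0, 0.001]
force: [-0.2, 0.2, 0.3]
width: 85.5
grasp_force: 0.0
```

```bash
python3 - <<'E'
from h import *
s=r.observe(); print(s['t'],s['tool_pos'],s['ee_rot'],s['force'],s['width'])
m=optics.camera_model('wrist');im=snap('wrist','w6');np.save('w6T.npy',m,allow_pickle=True)
g=cv2.cvtColor(im,cv2.COLOR_RGB2GRAY)
sc=snap('scene','s6');gs=cv2.cvtColor(sc,cv2.COLOR_RGB2GRAY); ms=optics.camera_model('scene')
for n,p in[('m1',(540,-176.8,173)),('m2',(630,-175,173)),('m3',(580,-15.1,173))]:
    u,v=proj('scene',p,ms); a=blob(gs,u,v,6);print(n,np.round(a,1),np.round(ray('scene',a[0],a[1],173,ms),1))
print('neck pred',proj('wrist',(498,158,14),m))
A=cv2.resize(im,(560,420),interpolation=2); B=cv2.resize(sc[110:240,150:310],(220,180)); 
cv2.imwrite('pics/w6v.png',cv2.resize(im,(800,600),interpolation=2)[:,:,::-1])
cv2.imwrite('pics/s6v.png',cv2.resize(sc[110:260,150:350],(800,600),interpolation=2)[:,:,::-1])
E
```

```text
28.4 [498.18700127 159.53973464 302.69791512] [6.94883753e-01 7.19121621e-01 4.73372637e-04 6.63624076e-04] [-0.17788424  0.23024701  0.32901063] 85.46910989798116
m1 [207.3 131.4  33.2] [ 541.9 -175.3  173. ]
m2 [177.3 150.5  32.6] [ 631.6 -175.6  173. ]
m3 [238.7 180.3  40.8] [581.8 -14.5 173. ]
neck pred (np.float64(257.42718339251286), np.float64(161.50293087347296))
```

View pics/w6v.png

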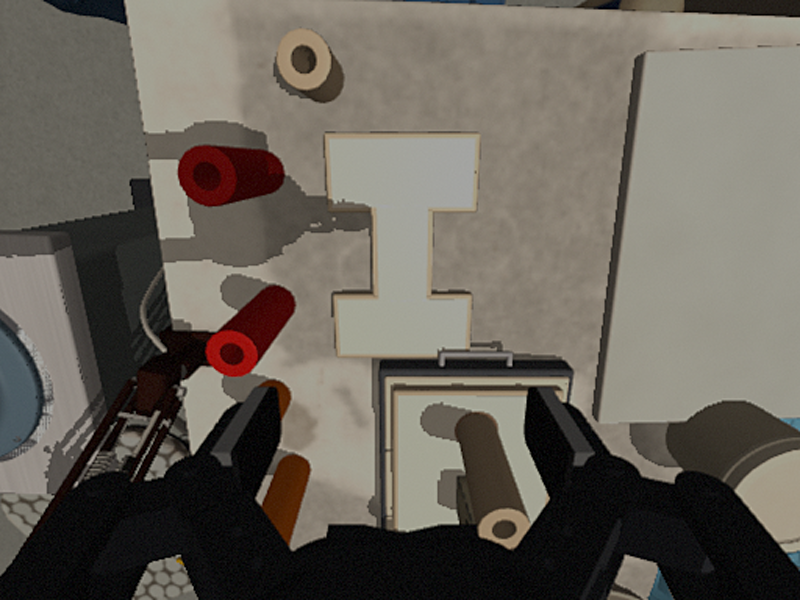

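View pics/s6v.png

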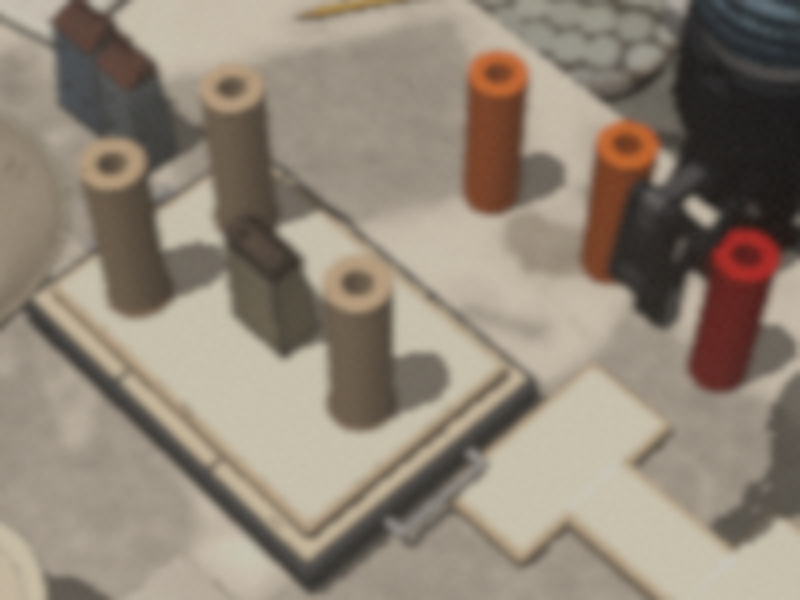

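The wrist view shows the shelf with neck edges at columns 374 and 431 (rows 210-295) and its end close to the base handle (440-512, 352). The scene crop shows all three props on their marks and the house upright in the middle.

```bash
python3 - <<'E'
from h import *
m=np.load('w6T.npy',allow_pickle=True).item(); ms=optics.camera_model('scene'); s=1/1.5625
f=lambda u,v,z=14: np.round(ray('wrist',u*s,v*s,z,m)[:2],1)
print('neck',[f(*p) for p in[(373,210),(431,210),(376,294),(429,294)]])
print('outer',[f(*p) for p in[(325,133),(480,133),(336,356),(470,352)]])
def tri(a,b):
    L=[]
    for cam,M,p in(('scene',ms,a),('wrist',m,b)):
        o=np.array(M['T'])[:3,3]; d=ray(cam,*p,0,M)-o; d/=np.linalg.norm(d); L.append((o,np.eye(3)-np.outer(d,d)))
    return np.linalg.solve(sum(P for o,P in L),sum(P@o for o,P in L))
print('handle',tri((271.3,225.5),(281.6,225.3)),tri((248.8,243.3),(327.7,225.9)))
E
```

```text
neck [array([469.3, 197.2]), array([523.6, 199. ]), array([473.3, 115.1]), array([526.1, 116.8])]
outer [array([426. , 262.8]), array([563.3, 267.4]), array([432.4,  45.8]), array([572.3,  54.9])]
handle [540.67044105  55.85740112  16.91987094] [615.59811273  56.11353596  16.41532277]
```

Call:
drive_tool(plan=[{"hand":1,"x":-1,"y":1,"z":25,"spin":0},{"hand":1,"x":0,"y":0,"z":36,"spin":0},{"hand":1,"x":0,"y":0,"z":36,"spin":0},{"hand":1,"x":0,"y":0,"z":36,"spin":0},{"hand":1,"x":0,"y":0,"z":36,"spin":0},{"hand":1,"x":0,"y":0,"z":36,"spin":0},{"hand":1,"x":0,"y":0,"z":30,"spin":0},{"hand":1,"x":0,"y":0,"z":20,"spin":0},{"hand":1,"x":0,"y":0,"z":12,"spin":0},{"hand":1,"x":0,"y":0,"z":8,"spin":0},{"hand":1,"x":0,"y":0,"z":0,"spin":0},{"hand":1,"x":0,"y":0,"z":0,"spin":0}])

```text
t: 29.7
tool_pos: [500.3, 157.7, 27.5]
ee_rot: [0.696, 0.718, 0.001, 0.001]
force: [0.4, -0.9, 0.7]
width: 85.3
grasp_force: 0.0
```

Call:
drive_tool(plan=[{"hand":1,"x":0,"y":0,"z":4,"spin":0},{"hand":1,"x":0,"y":0,"z":0,"spin":0},{"hand":0.75,"x":0,"y":0,"z":0,"spin":0},{"hand":0.7,"x":0,"y":0,"z":0,"spin":0},{"hand":0.6,"x":0,"y":0,"z":0,"spin":0},{"hand":0.4,"x":0,"y":0,"z":0,"spin":0},{"hand":0.2,"x":0,"y":0,"z":0,"spin":0},{"hand":0,"x":0,"y":0,"z":0,"spin":0},{"hand":0,"x":0,"y":0,"z":0,"spin":0}], force=100)

```text
t: 30.6
tool_pos: [499.4, 158.0, 23.6]
ee_rot: [0.696, 0.719, -0.0, -0.0]
force: [-3.3, -1.1, 8.3]
width: 55.1
grasp_force: 106.5
```

Call:
drive_tool(plan=[{"hand":0,"x":3,"y":0,"z":-0.5,"spin":0},{"hand":0,"x":5,"y":0,"z":0,"spin":0},{"hand":0,"x":6,"y":0,"z":0,"spin":0},{"hand":0,"x":6,"y":0,"z":0,"spin":0},{"hand":0,"x":0,"y":0,"z":0,"spin":0},{"hand":0,"x":0,"y":0,"z":-5,"spin":0},{"hand":0,"x":0,"y":0,"z":-10,"spin":0},{"hand":0,"x":0,"y":0,"z":-15,"spin":0},{"hand":0,"x":0,"y":0,"z":0,"spin":0},{"hand":0,"x":0,"y":0,"z":0,"spin":0}])

```text
t: 31.6
tool_pos: [499.2, 177.9, 53.9]
ee_rot: [0.696, 0.718, 0.001, 0.0]
force: [-0.4, -0.4, -2.5]
width: 54.9
grasp_force: 106.9
```

```bash
python3 - <<'E'
from h import *
s=r.observe(); print(s['t'],s['tool_pos'],s['ee_rot'],s['force'],s['ft_torque'],s['width'])
m=optics.camera_model('wrist');im=snap('wrist','w7');np.save('w7T.npy',m,allow_pickle=True)
cv2.imwrite('pics/w7v.png',cv2.resize(im,(800,600),interpolation=2)[:,:,::-1])
E
```

```text
31.6 [499.1866623  177.9297066   53.87189337] [6.95702686e-01 7.18329377e-01 6.85481985e-04 4.57666670e-04] [-0.44311025 -0.37082822 -2.48205073] [-0.01784528 -0.01088429  0.01151747] 54.90377437382389
```

View pics/w7v.png

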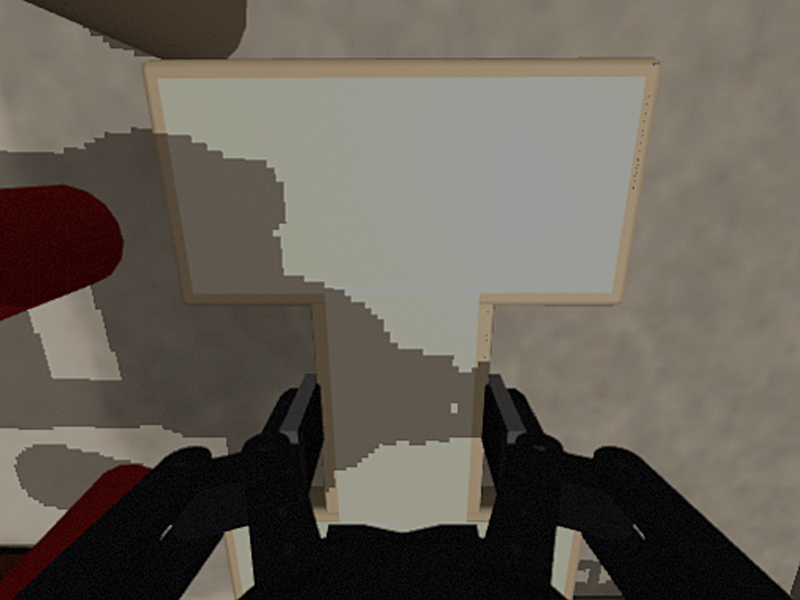

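The shelf sits level in the hand. Its far corners are at (145,62) and (660,62), and the notch edges are at row 300. I check its height and how far along the neck it is gripped.

```bash
python3 - <<'E'
from h import *
m=np.load('w7T.npy',allow_pickle=True).item(); s=1/1.5625
for z in(14,44):
    q=[ray('wrist',u*s,v*s,z,m)[:2] for u,v in[(145,62),(658,62),(187,300),(620,300),(316,300),(490,300)]]
    print(z,np.round(q,1).tolist(),'w',np.linalg.norm(q[0]-q[1]),np.linalg.norm(q[2]-q[3]),np.linalg.norm(q[4]-q[5]))
print(r.observe()['force'])
E
```

```text
14 [[410.4, 288.0], [579.1, 293.3], [413.7, 205.8], [582.4, 211.0], [463.9, 207.4], [531.7, 209.5]] w 168.71750312904 168.79843285053155 67.83098868384326
44 [[426.5, 282.6], [563.2, 286.9], [429.2, 216.0], [566.0, 220.2], [469.9, 217.2], [524.9, 218.9]] w 136.785308640721 136.85092125783012 54.993006359443584
[ 0.23898137  0.31228687 -4.69147651]
```

Call:
drive_tool(plan=[{"hand":0,"x":-2,"y":0,"z":-12,"spin":0},{"hand":0,"x":-2,"y":0,"z":-25,"spin":0},{"hand":0,"x":0,"y":0,"z":-35,"spin":0},{"hand":0,"x":0,"y":0,"z":-35,"spin":0},{"hand":0,"x":0,"y":0,"z":-35,"spin":0},{"hand":0,"x":0,"y":0,"z":-30,"spin":0},{"hand":0,"x":0,"y":0,"z":-18,"spin":0},{"hand":0,"x":-20,"y":6,"z":0,"spin":0},{"hand":0,"x":-35,"y":10,"z":0,"spin":0},{"hand":0,"x":-40,"y":11,"z":0,"spin":0},{"hand":0,"x":-40,"y":11,"z":0,"spin":0},{"hand":0,"x":-40,"y":11,"z":0,"spin":0},{"hand":0,"x":-40,"y":11,"z":0,"spin":0},{"hand":0,"x":-30,"y":8,"z":0,"spin":0},{"hand":0,"x":-18,"y":5,"z":0,"spin":0},{"hand":0,"x":-7,"y":2,"z":0,"spin":0},{"hand":0,"x":0,"y":0,"z":0,"spin":0},{"hand":0,"x":0,"y":0,"z":0,"spin":0},{"hand":0,"x":0,"y":0,"z":0,"spin":0}])

```text
t: 33.55
tool_pos: [582.3, -92.1, 243.0]
ee_rot: [0.695, 0.719, 0.0, -0.0]
force: [-0.3, 1.0, -3.6]
width: 55.1
grasp_force: 107.1
```

```bash
python3 - <<'E'
from h import *
s=r.observe(); print(s['t'],s['tool_pos'],s['ee_rot'],s['force'],s['ft_torque'],s['width'])
sc=snap('side','d8'); cv2.imwrite('pics/d8v.png',cv2.resize(sc[60:240,150:390],(800,600),interpolation=2)[:,:,::-1])
E
```

```text
33.55 [582.2675139  -92.14172983 243.03094295] [ 6.94999786e-01  7.19009883e-01  3.47716747e-05 -2.91125620e-04] [-0.28604912  0.98653749 -3.55430918] [-0.00891434  0.03824276 -0.04524487] 55.07323594226088
```

View pics/d8v.png

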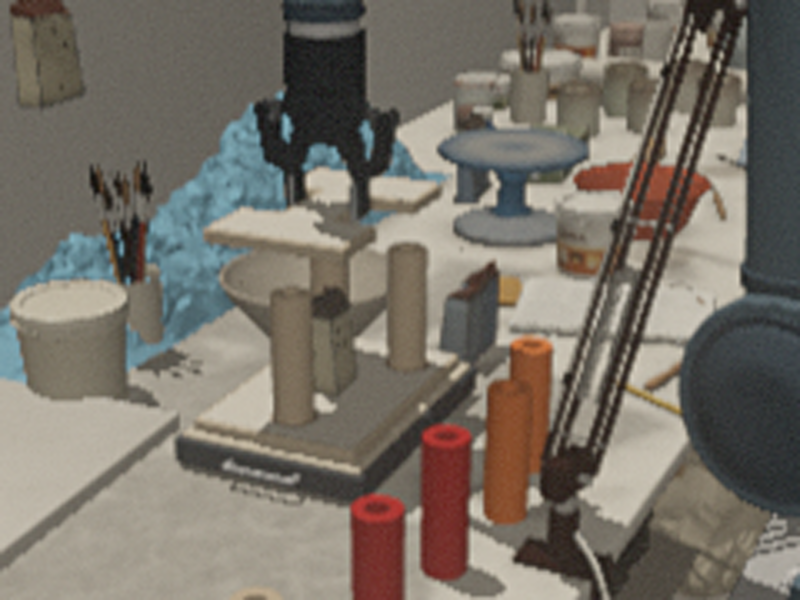

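The side view shows the shelf level at (320,220) above the three props at (293,350), (330,270) and (407,300), with the house at (333,340) upright below. Lowering.

Call:
drive_tool(plan=[{"hand":0,"x":-2,"y":0.7,"z":10,"spin":0},{"hand":0,"x":0,"y":0,"z":15,"spin":0},{"hand":0,"x":0,"y":0,"z":10,"spin":0},{"hand":0,"x":0,"y":0,"z":4,"spin":0},{"hand":0,"x":0,"y":0,"z":0,"spin":0},{"hand":0,"x":0,"y":0,"z":0,"spin":0}])

```text
t: 34.2
tool_pos: [583.5, -95.6, 204.2]
ee_rot: [0.696, 0.718, 0.0, 0.0]
force: [-0.7, -0.7, -5.0]
width: 54.8
grasp_force: 107.0
```

Call:
drive_tool(plan=[{"hand":0,"x":0,"y":0,"z":2,"spin":0},{"hand":0,"x":0,"y":0,"z":2,"spin":0},{"hand":0,"x":0,"y":0,"z":1,"spin":0},{"hand":0,"x":0,"y":0,"z":0,"spin":0},{"hand":0,"x":0,"y":0,"z":0,"spin":0}])

```text
t: 34.7
tool_pos: [583.3, -95.6, 199.1]
ee_rot: [0.696, 0.718, 0.0, 0.0]
force: [-0.7, 0.5, -2.9]
width: 55.5
grasp_force: 107.0
```

Call:
drive_tool(plan=[{"hand":0,"x":1.3,"y":0,"z":0,"spin":0},{"hand":0,"x":0,"y":0,"z":1,"spin":0},{"hand":0,"x":0,"y":0,"z":1,"spin":0},{"hand":0,"x":0,"y":0,"z":0.5,"spin":0},{"hand":0,"x":0,"y":0,"z":0,"spin":0},{"hand":0,"x":0,"y":0,"z":0,"spin":0}])

```text
t: 35.3
tool_pos: [583.3, -94.3, 196.7]
ee_rot: [0.696, 0.718, 0.0, 0.0]
force: [-0.2, 0.4, -3.2]
width: 55.2
grasp_force: 107.2
```

Call:
drive_tool(plan=[{"hand":0,"x":0,"y":0,"z":0.7,"spin":0},{"hand":0,"x":0,"y":0,"z":0.7,"spin":0},{"hand":0,"x":0,"y":0,"z":0,"spin":0},{"hand":0,"x":0,"y":0,"z":0,"spin":0}])

```text
t: 35.7
tool_pos: [583.7, -94.4, 196.7]
ee_rot: [0.696, 0.718, 0.0, 0.001]
force: [-2.4, 1.6, 5.9]
width: 55.1
grasp_force: 108.2
```

Call:
drive_tool(plan=[{"hand":0,"x":0,"y":0,"z":0,"spin":0},{"hand":0,"x":0,"y":0,"z":0,"spin":0},{"hand":0.75,"x":0,"y":0,"z":0,"spin":0},{"hand":0.85,"x":0,"y":0,"z":0,"spin":0},{"hand":0.95,"x":0,"y":0,"z":0,"spin":0},{"hand":0.95,"x":0,"y":0,"z":0,"spin":0},{"hand":0.95,"x":0,"y":0,"z":0,"spin":0},{"hand":0.95,"x":0,"y":0,"z":-10,"spin":0},{"hand":0.95,"x":0,"y":0,"z":-20,"spin":0},{"hand":1,"x":0,"y":0,"z":-30,"spin":0},{"hand":1,"x":0,"y":0,"z":-40,"spin":0},{"hand":1,"x":0,"y":0,"z":-40,"spin":0},{"hand":1,"x":40,"y":0,"z":0,"spin":0},{"hand":1,"x":45,"y":0,"z":0,"spin":0},{"hand":1,"x":45,"y":0,"z":0,"spin":0},{"hand":1,"x":45,"y":0,"z":0,"spin":0},{"hand":1,"x":45,"y":0,"z":0,"spin":0},{"hand":1,"x":0,"y":0,"z":0,"spin":0}], force=20)

```text
t: 37.5
tool_pos: [575.5, 130.2, 336.2]
ee_rot: [0.693, 0.721, 0.001, -0.0]
force: [-0.0, -1.1, -0.6]
width: 85.2
grasp_force: 0.0
```

```bash
python3 - <<'E'
from h import *
s=r.observe(); print(s['t'],s['tool_pos'],s['force'])
sc=snap('scene','s9');d=snap('side','d9'); ms=optics.camera_model('scene')
A=cv2.resize(sc[100:260,130:330],(500,400),interpolation=2);B=cv2.resize(d[100:220,190:320],(300,277),interpolation=2)
o=np.zeros((400,800,3),np.uint8);o[:,:500]=A;o[:277,500:]=B
cv2.imwrite('pics/f.png',o[:,:,::-1])
E
```

```text
37.5 [575.46478173 130.225469   336.1771601 ] [-0.04312237 -1.1240017  -0.57165376]
```

View pics/f.png

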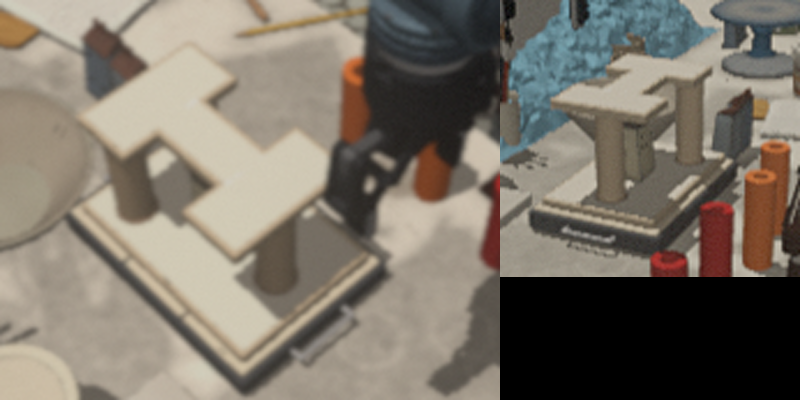

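The shelf lies level on all three props, with corners at about (190,42), (80,117), (238,257) and (332,165). The house and props stand below it. A quick centring check, then I hand it in if it is within a few mm.

```bash
python3 - <<'E'
from h import *
m=optics.camera_model('scene')
q=np.array([ray('scene',130+u/2.5,100+v/2.5,187,m)[:2] for u,v in[(190,42),(80,117),(238,257),(332,165)]])
c=q.mean(0);print(q.round(1).tolist(),c)
if np.abs(c-[584.2,-95.2]).max()<8: print(r.job_done())
E
```

```text
[[521.5, -203.7], [656.8, -197.3], [648.4, 18.5], [522.1, -0.4]] [587.22406594 -95.71128253]
the job is handed in; nothing more can be done
None
```

The tier is set up and the job is handed in at about 37.6 s: the three tall props stand on their marks (within about 2 mm), the single house stands upright in the middle of the base, and the notched shelf lies level on the props, centred to about 3 mm by the last camera check.

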